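# Balance a handheld tester on a domed block to find its balance point

## Task

Take the handheld tester out of its cradle and lay it flat on the brown mat with its screen up, let go of it there, then pick it up again and balance it on the crown of the black dome, screen up and level, resting on the dome alone. How heavy its orange battery pack is differs from unit to unit, so its balance point must be found each time. Leave the other things on the desk where they are.

Things in the scene. Friction and masses are not known exactly. Their poses are not given: they have to be found in the camera images.
- tester: Handheld tester, black, 180 x 26 x 56 mm, blue screen and white keys on one face, its last 40 mm an orange battery pack; 0.25 to 0.5 kg. It starts on a long edge in the cradle, 38 mm showing above the cheeks. Origin: middle of that edge's underside. Axes: +x along its 180 mm to the orange end, +y (26 mm) out of the screen, +z (56 mm) across its width. Laid screen up, +y is up
- tester_mid (a point): Geometric centre of the tester (28 mm up +z from its origin, 13 mm under the screen face), axes as the tester's. The balance point lies on the x line through it, somewhere from x = -5 mm to x = +37 mm (towards the orange end), different every time
- cradle: Grey plastic cradle fixed to the desk: base plate 130 x 100 x 4 mm with two cheeks 130 long, 6 thick, whose tops are 22 mm above the desk, either side of a slot 33 mm wide along its x. Origin: centre of its underside; z up
- mat: Brown leather desk mat, fixed, 240 (x) x 270 (y) x 3 mm. Origin: centre of its underside; z up
- dome_top (a point): Crown (highest point) of the fixed black rubber dome, 70 mm above the desk. The crown is part of a sphere of 60 mm radius centred 60 mm below this point; foot 112 mm across
- round_board: Bystander, loose: round green circuit board, 100 mm across, 5 thick. Origin: centre of its underside
- eraser: Bystander, loose: pink bar 110 x 26 x 22 mm along its x. Origin: centre of its underside
- usb_stick: Bystander, loose: metal stick 57 x 18 x 9 mm along its x. Origin: near the centre of its underside
- glue: Bystander, loose: standing white bottle with green cap, 38 mm across, 85 high. Origin: centre of its underside
- mouse: Bystander, loose: black computer mouse 110 x 62 x 34 mm. Origin: centre of its underside
- heatsink: Bystander, loose: aluminium heat sink 60 x 60 x 24 mm. Origin: centre of its underside
Mind the look-alikes: they are no part of the job. Leave any green or purple look-alike of the tester alone.

How it is judged:
By the outcome, as a careful person would: the job done as asked, in the order asked, and still so for the second after the job is handed in, with the robot touching nothing.
It also fails if it takes over 72 s, if anything falls off the work surface, if the arm or the gripper's body presses on something with over 40 N, if the wrist force passes 120 N, or if a joint passes its speed limit or range.

## Robot

A 6-joint arm with a two-finger parallel gripper is mounted at the origin on the work surface. World frame = base frame: x ahead of the robot, y to its left, z up, the work surface at z = 0. Lengths are in m, angles in degrees, forces in N, time in s.
With the tool pointing down it reaches from about 0.35 to 0.875 m from the base axis. Payload 4.2 kg.
Tool frame: the origin (TCP) lies on the mounting face of the last link; the fingertips stand 182 mm ahead of it and the grasp point (between the pads) lies 164 mm ahead of it (r.tcp_to_grasp is the distance from the TCP to the grasp point, in m); z points along the fingers, y is the line along which they close (so a half turn about z gives the same grasp; the last joint's range is limited). The gripper opens to 87 mm and grips with 3 to 60 N. Pads are 19 mm wide; open, the fingers measure 117 mm over their backs; the gripper's body (75 mm by 190 mm) begins 51 mm behind the grasp point.
Start: joints at [87.296, 22.042, 0.453, 0, -68.411, -14.817], TCP at [0.188, 0.596, 0.405] pointing down, gripper open.
Joint ranges: [-179.83, 179.83], [-69.29, 118.12], [-61.27, 80.66], [-181.25, 117.63], [-171.15, -9.14], [-177.46, 177.46]. Speed limits (degrees/s): [159.86, 159.86, 180, 180, 180, 180].

## Interface

Orientations are given as a 3x3 rotation matrix whose columns are the frame's x, y, z axes.
In Python, from station import sense, eyes, r gives the robot as it stands.
- The arm moves only by the tool jog_arm, never from a script. Its argument "increments" is a list of rows, each a list of 4 numbers: the shift along the tool's x, y, z normalised to -1 to 1, where 1 is 0.02 m, then the turn about the tool's z normalised to -1 to 1, where 1 is 0.08 rad. A call has 1 to 10 rows; each row shifts and turns the commanded pose from where the row before left it, along the tool's axes as they then stand; what a row does not reach is not made up. A row lasts 1/10 s, in which the tool goes at most 50 mm and 8.59 degrees, less where a joint would pass 70% of its speed; a pose out of reach is approached as far as the arm can. A call with a number of a shift or a turn outside -1 to 1 is refused whole. A call with a gripper value outside its range is refused whole. "grip" is the finger opening in mm, from 0 to 87, set as the call begins (left out, the last holds). The fingers move at their own pace and stop on an object; the grip force is fixed at half the most. Time passes only in rows, so rows that do not move let the fingers close. It gives the time, the measured TCP pose, the force, the opening and the grip force at its end, in the units of the state.
- sense(): the state, without advancing time (a new reading comes with each control period).
- eyes.capture(name): name is "scene" or "side" or "wrist"; returns the picture (384x512x3 uint8, blue, green, red); there is no depth.
- eyes.get_calibration(name): a dict with "camera_matrix" (3x3 intrinsics, pixels), "R" (3x3) and "t" (3): a world point X has camera coordinates R X + t; the wrist camera has in their place "T_tool_cam" (4x4, takes a point from camera to tool coordinates, whose origin is the TCP and whose axes are the flange's). Camera axes: x right, y down, z forward; pixel columns grow to the right and rows downward; lengths in m; the calibration is good to about 2 mm. A picture is of the moment at which its call begins: read the wrist's pose just before it. get_calibration takes no time and is no camera call.
- r.finish_job(): hands the job in; it is judged then, once.
Trained networks look in the newest picture that a camera, given by its name, has taken for a name from the list of things; names that differ only in an ending like _2 or _b are one class to them, and where a whole thing is asked for, a point or a joint stands for the part that bears it (a point fixed in the world has none). Each returns a list of dicts, best first, with "conf" (0 to 1); they miss things now and then, are a little off and sometimes report something else, mostly with a low value. They report only what shows in the picture. A call takes as long as a camera call. They do not tell look-alikes from the thing itself.
- eyes.spot_in(camera, name): "centre" ([x, y, z] in m, in world coordinates, good to about 4 mm: the middle of the surface that is visible of it).
- eyes.outline_of(camera, name): "mask" (384x512 bool, what is visible of it).
The state is a dict: "time_s": time; "joints": joint angles; "joint_velocities": joint speeds; "effort": joint torques, N m; "tcp_pos": TCP position; "ee_rot": TCP orientation; "wrist_force": force on the tool from outside, world axes, zero at the start; "moment": the same for the moment, N m; "gripper_width": opening from 0.0 (shut) to 1.0 (fully open); "gripper_force": force on a finger pad.
Only numpy, scipy, OpenCV 4.12 (cv2) and the standard library are available. Lean on these libraries where they do the work, as an engineer would, in place of code of your own. Each camera call takes 0.05 s, during which the arm holds its last target. There are 200 camera calls.

## Working session

There is one attempt and no reset: what is moved stays moved. The work goes in short steps, Python scripts to look and compute and a tool call to move; the robot and the scene stay as the last step left them, time stands still between calls to the robot, and variables do not carry over. Pictures are saved under pics/ and viewed, at most 10 in all, crops included, and the job is handed in when it is done.

Besides the shell and the picture viewer there is one more tool, called after "Request:" as name(argument=value, ...) on one line, values as JSON. jog_arm: Moves the arm, as the interface text tells. Its arguments: {"type":"object","properties":{"increments":{"type":"array"},"grip":{"type":"number"}},"required":["increments"]}

```bash
ls; mkdir -p pics; cat > h.py <<'E'
import numpy as np, cv2, json
from station import sense, eyes, r
def cam(n,s=None):
    c=eyes.get_calibration(n);K=np.array(c["camera_matrix"])
    if n=="wrist":
        s=s or sense();T=np.array(c["T_tool_cam"]);Rt=np.array(s["ee_rot"]);p=np.array(s["tcp_pos"])
        Rwc=Rt@T[:3,:3];o=Rt@T[:3,3]+p;return K,Rwc.T,-Rwc.T@o
    return K,np.array(c["R"]),np.array(c["t"])
def ray(C,uv,z):
    K,R,t=C;o=-R.T@t;d=R.T@np.linalg.inv(K)@np.array([uv[0],uv[1],1.]);return o+d*(z-o[2])/d[2]
def proj(C,X):
    K,R,t=C;q=K@(R@np.array(X)+t);return q[:2]/q[2]
E
python3 - <<'E'
from h import *
s=sense();print(s["time_s"],np.round(s["ee_rot"],3).tolist(),s["wrist_force"])
a=eyes.capture("scene");b=eyes.capture("side")
cv2.imwrite("pics/scene.png",a);cv2.imwrite("pics/side.png",b)
for n in ["tester","cradle","mat","dome_top","round_board","glue","mouse","eraser","heatsink"]:
  for c in ["scene","side"]:
    print(n,c,[(np.round(d["centre"],3).tolist(),round(d["conf"],2)) for d in eyes.spot_in(c,n)][:4])
E
```

```text
pics
0.0 [[0.954, -0.301, -0.001], [-0.301, -0.954, -0.002], [0.0, 0.002, -1.0]] [ 0.47636478 -0.80441457 -1.0234175 ]
tester scene [([0.548, -0.279, 0.058], 0.81), ([0.3, -0.261, 0.052], 0.79), ([0.252, -0.47, 0.044], 0.61)]
tester side [([0.519, -0.269, 0.046], 0.86), ([0.246, -0.433, 0.054], 0.75), ([0.276, -0.231, 0.055], 0.68)]
cradle scene [([0.542, -0.298, 0.004], 0.55)]
cradle side [([0.54, -0.249, 0.004], 0.67), ([0.555, 0.03, 0.002], 0.28)]
mat scene [([0.566, 0.006, 0.002], 0.78), ([0.603, 0.451, 0.026], 0.16)]
mat side [([0.552, 0.032, 0.004], 0.91), ([0.539, -0.25, 0.003], 0.67)]
dome_top scene [([0.525, 0.226, 0.049], 0.62), ([0.543, -0.297, 0.005], 0.5)]
dome_top side [([0.491, 0.268, 0.049], 0.7)]
round_board scene [([0.775, 0.024, 0.003], 0.76)]
round_board side [([0.77, 0.03, 0.006], 0.58)]
glue scene [([0.76, 0.216, 0.046], 0.56)]
glue side [([0.744, 0.231, 0.052], 0.72), ([0.578, 0.467, 0.027], 0.22)]
mouse scene [([0.603, 0.449, 0.027], 0.89)]
mouse side [([0.587, -0.421, 0.022], 0.61), ([0.579, 0.466, 0.026], 0.6)]
eraser scene [([0.744, -0.228, 0.023], 0.64)]
eraser side [([0.733, -0.215, 0.022], 0.62)]
heatsink scene [([0.596, -0.438, 0.009], 0.55)]
heatsink side [([0.585, -0.423, 0.023], 0.76), ([0.579, 0.47, 0.026], 0.52)]
```

View pics/scene.png

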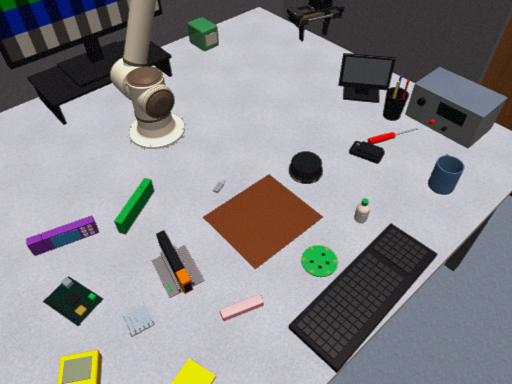

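View pics/side.png

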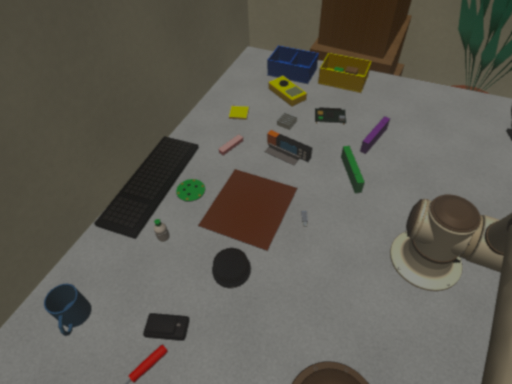

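Three candidates for the tester: green bar at scene (135,205), purple one at (62,235), and the black one with the orange end in the cradle at (175,262), which is (290,147) in the side view. The black one fits: black body, orange end, in the grey cradle. I'll confirm it in a crop.

```bash
python3 - <<'E'
from h import *
a=cv2.imread("pics/scene.png")[215:310,130:230];b=cv2.imread("pics/side.png")[115:175,250:330]
cv2.imwrite("pics/crop.png",np.hstack([cv2.resize(a,(400,380)),cv2.resize(b,(400,380))]))
C=cam("scene");D=cam("side")
print("mat",[ray(C,p,.003).round(3).tolist() for p in [(205,216),(269,176),(322,216),(258,266)]])
print([ray(D,p,.003).round(3).tolist() for p in [(239,171),(297,187),(268,246),(201,224)]])
print("wrist T",np.round(eyes.get_calibration("wrist")["T_tool_cam"],3).tolist(),eyes.get_calibration("wrist")["camera_matrix"])
E
```

```text
mat [[0.441, -0.112, 0.003], [0.447, 0.144, 0.003], [0.675, 0.148, 0.003], [0.675, -0.109, 0.003]]
[[0.655, -0.116, 0.003], [0.437, -0.122, 0.003], [0.44, 0.134, 0.003], [0.668, 0.139, 0.003]]
wrist T [[0.001, -0.957, -0.291, 0.08], [1.0, 0.001, -0.001, 0.002], [0.002, -0.291, 0.957, 0.019], [0.0, 0.0, 0.0, 1.0]] [[300.23643948   0.         256.10949299]
 [  0.         300.23643948 197.24211949]
 [  0.           0.           1.        ]]
```

View pics/crop.png

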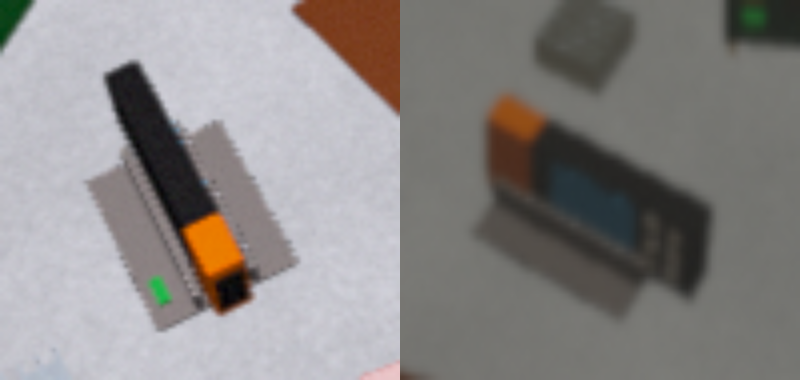

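Request:
jog_arm(increments=[[0.85,1,0,0],[0.85,1,0,0],[0.85,1,0,0],[0.85,1,0,0],[0.85,1,0,0],[0.85,1,0,0],[0.85,1,0,0],[0.85,1,0,0],[0.85,1,0,0],[0.85,1,0,0]])

```text
time_s: 2.0
tcp_pos: [0.2903, 0.353, 0.405]
ee_rot: [[0.954, -0.301, 0.0], [-0.301, -0.954, 0.0], [0.0, -0.001, -1.0]]
wrist_force: [-0.4, -0.9, 1.0]
gripper_width: 0.999
gripper_force: 0.0
```

The crop confirms it. The tester is black with its orange end at crop (215,250), pointing away from the robot, and the blue screen faces +y, toward the mat and dome.

Request:
jog_arm(increments=[[0.85,1,0,0],[0.85,1,0,0],[0.85,1,0,0],[0.85,1,0,0],[0.85,1,0,0],[0.85,1,0,0],[0.85,1,0,0],[0.85,1,0,0],[0.85,1,0,0],[0.85,1,0,0]])

```text
time_s: 3.0
tcp_pos: [0.3921, 0.1111, 0.4051]
ee_rot: [[0.954, -0.301, 0.001], [-0.301, -0.954, 0.0], [0.001, -0.001, -1.0]]
wrist_force: [0.0, 1.0, 0.1]
gripper_width: 1.003
gripper_force: 0.0
```

Request:
jog_arm(increments=[[0.85,1,0,0],[0.85,1,0,0],[0.85,1,0,0],[0.85,1,0,0],[0.85,1,0,0],[0.85,1,0,0],[0.4,0.5,0,0],[0,0,0,0]])

```text
time_s: 3.8
tcp_pos: [0.458, -0.0458, 0.4046]
ee_rot: [[0.953, -0.303, -0.0], [-0.303, -0.953, -0.0], [-0.0, 0.0, -1.0]]
wrist_force: [0.1, -0.1, -0.5]
gripper_width: 0.997
gripper_force: 0.0
```

```bash
python3 - <<'E'
from h import *
s=sense();print(s["time_s"],s["tcp_pos"],s["joints"])
a=eyes.capture("wrist");cv2.imwrite("pics/w1.png",a)
C=cam("scene");print(ray(C,(160,232.5),.06),ray(C,(187.5,282),.06))
W=cam("wrist",s)
for n in ["tester","cradle"]:
  for d in eyes.spot_in("wrist",n): print(n,d)
E
```

```text
3.8 [ 0.45798298 -0.04583973  0.40461534] [ 1.45996976e+01  5.79111957e+00 -2.15520217e+01  3.75215644e-04
 -6.26719207e+01  5.77352535e+01]
[ 0.44421726 -0.26123063  0.06      ] [ 0.6187621  -0.29389122  0.06      ]
tester {'centre': [0.5126, -0.2675, 0.0573], 'conf': 0.74}
tester {'centre': [0.3185, -0.2923, 0.0363], 'conf': 0.71}
cradle {'centre': [0.5349, -0.2526, 0.0096], 'conf': 0.94}
```

View pics/w1.png

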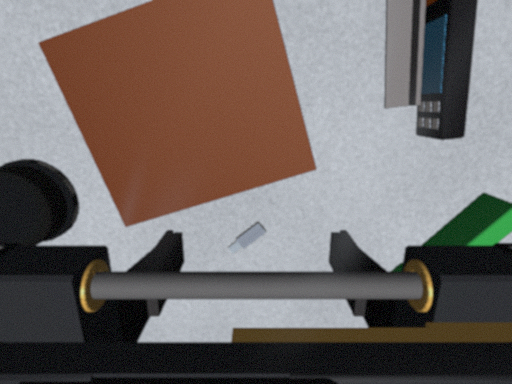

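The wrist view shows the tester and cradle at upper right (440,70), the mat at (180,110) and the dome at (35,205). I'll move to where the tester is fully in view.

Request:
jog_arm(increments=[[0.25,1,0,-0.15],[0.25,1,0,-0.15],[0.25,1,0,-0.15],[0.25,1,0,-0.15],[0.25,1,0,-0.15],[0.25,1,0,-0.15],[0.25,1,0,-0.15],[0.25,1,0,-0.15],[0.25,1,0,-0.15],[0.25,1,0,-0.15]])

```text
time_s: 4.95
tcp_pos: [0.4564, -0.2506, 0.4049]
ee_rot: [[0.983, -0.182, 0.0], [-0.182, -0.983, 0.0], [0.0, -0.0, -1.0]]
wrist_force: [0.3, -0.3, -0.5]
gripper_width: 1.003
gripper_force: 0.0
```

Request:
jog_arm(increments=[[0,1,0,0],[0,0,0,0]])

```text
time_s: 5.15
tcp_pos: [0.4526, -0.271, 0.4047]
ee_rot: [[0.983, -0.186, -0.0], [-0.186, -0.983, -0.0], [-0.0, 0.0, -1.0]]
wrist_force: [-0.5, -0.1, 0.2]
gripper_width: 1.003
gripper_force: 0.0
```

```bash
python3 - <<'E'
from h import *
s=sense();print(s["time_s"],s["tcp_pos"],np.round(s["ee_rot"],3)[:2,0])
a=eyes.capture("wrist");cv2.imwrite("pics/w2.png",a)
W=cam("wrist",s)
hsv=cv2.cvtColor(a,cv2.COLOR_BGR2HSV)
for d in eyes.spot_in("wrist","tester"): print(d)
for p in [(.444,-.261,.06),(.619,-.294,.06)]: print(proj(W,p))
np.savez("w2",K=W[0],R=W[1],t=W[2])
E
```

```text
5.15 [ 0.45257294 -0.27101287  0.40465302] [ 0.983 -0.186]
{'centre': [0.5367, -0.28, 0.0585], 'conf': 0.66}
{'centre': [0.2816, -0.2437, 0.0493], 'conf': 0.57}
[247.64880376 189.42490189]
[246.19110084   8.79016633]
```

View pics/w2.png

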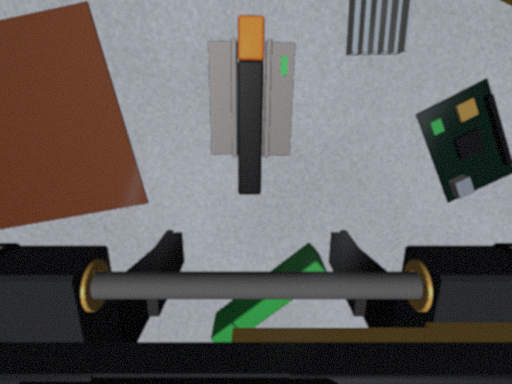

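The tester top runs from (250,191) to the orange end at (251,15), parallel to the image columns.

```bash
python3 - <<'E'
from h import *
z=np.load("w2.npz");W=z["K"],z["R"],z["t"]
A=ray(W,(249.7,191),.06);B=ray(W,(251.2,15.5),.06);s=sense();R=np.array(s["ee_rot"]);d=B-A
print(A,B,np.linalg.norm(d),np.degrees(np.arctan2(d[1],d[0])),"tool",np.degrees(np.arctan2(R[1,0],R[0,0])))
m=(A+B)/2;g=m+.015*d/np.linalg.norm(d);print(m,g,"tool delta mm",R.T@(g-s["tcp_pos"])*1000)
E
```

```text
[ 0.44177071 -0.26291369  0.06      ] [ 0.61258991 -0.29761202  0.06      ] 0.17430769558385212 -11.482210328479635 tool -10.621543241252501
[ 0.52718031 -0.28026285  0.06      ] [ 0.54188011 -0.28324881  0.06      ] tool delta mm [ 90.205573    -3.19057942 344.73201201]
```

Request:
jog_arm(increments=[[0.7,-0.15,1,0.1],[0.7,0,1,0],[0.7,0,1,0],[0.7,0,1,0],[0.7,0,1,0],[0.7,0,1,0],[0.3,0,1,0],[0,0,1,0],[0,0,0.8,0],[0,0,0.8,0]])

```text
time_s: 6.25
tcp_pos: [0.5419, -0.2833, 0.2122]
ee_rot: [[0.982, -0.191, -0.0], [-0.191, -0.982, 0.0], [-0.0, -0.0, -1.0]]
wrist_force: [-1.0, 0.8, -0.2]
gripper_width: 0.998
gripper_force: 0.0
```

Request:
jog_arm(increments=[[0,0,0,0],[0,0,0,0],[0,0,0,0],[0,0,0,0],[0,0,0,0],[0,0,0,0]], grip=15)

```text
time_s: 6.85
tcp_pos: [0.5415, -0.2849, 0.2133]
ee_rot: [[0.981, -0.193, 0.001], [-0.193, -0.981, -0.0], [0.001, 0.0, -1.0]]
wrist_force: [-0.6, 0.4, 0.1]
gripper_width: 0.542
gripper_force: 0.0
```

Request:
jog_arm(increments=[[0,0,0,0],[0,0,0,0],[0,0,0,0],[0,0,0,0],[0,0,0,0],[0,0,0,0]])

```text
time_s: 7.45
tcp_pos: [0.5417, -0.2846, 0.2131]
ee_rot: [[0.981, -0.192, 0.001], [-0.192, -0.981, 0.0], [0.001, -0.0, -1.0]]
wrist_force: [-0.5, 4.7, 3.8]
gripper_width: 0.298
gripper_force: 29.5
```

```bash
python3 - <<'E'
from h import *
s=sense();print(s["gripper_width"]*87,s["gripper_force"],s["wrist_force"],s["moment"],s["tcp_pos"])
E
```

```text
25.92245659496817 29.515782427042723 [-0.52441054  4.72788758  3.79309422] [ 1.35419547 -0.12018267  0.00965252] [ 0.54169422 -0.28455694  0.21305715]
```

Request:
jog_arm(increments=[[0,0,-0.3,0],[0,0,-0.7,0],[0,0,-1,0],[0,0,-1,0],[0,0,-1,0],[0,0,-0.5,0],[0,0,0,0]])

```text
time_s: 8.15
tcp_pos: [0.5416, -0.2852, 0.3046]
ee_rot: [[0.981, -0.193, 0.003], [-0.193, -0.981, -0.001], [0.003, 0.0, -1.0]]
wrist_force: [0.0, -0.0, -3.2]
gripper_width: 0.299
gripper_force: 29.5
```

```bash
python3 - <<'E'
from h import *
F=[];M=[]
s=sense();R=np.array(s["ee_rot"])
for i in range(8):
    eyes.capture("wrist");s=sense();F.append(R.T@s["wrist_force"]);M.append(R.T@s["moment"])
F=np.array(F);M=np.array(M)
print(s["gripper_width"]*87,s["gripper_force"],s["tcp_pos"]);print(F.mean(0),F.std(0));print(M.mean(0),M.std(0))
E
```

```text
25.765060193732992 29.452990293502808 [ 0.54140524 -0.28482153  0.30189141]
[-0.03197332 -0.12169906  3.29678781] [0.41969806 0.42602278 0.66035533]
[-0.02156078 -0.01362406  0.00192818] [0.02214272 0.04204913 0.02881183]
```

Request:
jog_arm(increments=[[0,-0.5,0,-0.24],[0,-1,0,-0.24],[0,-1,0,-0.24],[0,-1,0,-0.24],[0,-1,0,-0.24],[0,-1,0,-0.24],[0,-1,0,-0.24],[0,-1,0,-0.24],[0,-1,0,-0.24],[0,-1,0,-0.24]])

```text
time_s: 9.55
tcp_pos: [0.5609, -0.0946, 0.3027]
ee_rot: [[1.0, 0.0, 0.0], [0.0, -1.0, 0.0], [0.0, -0.0, -1.0]]
wrist_force: [-0.3, -0.7, -4.0]
gripper_width: 0.302
gripper_force: 29.5
```

Request:
jog_arm(increments=[[0,-1,0.2,0],[0,-1,0.5,0],[0,-1,0.5,0],[0,-1,0.5,0],[0,-1,0.6,0],[0,-1,0.6,0],[0,-0.8,0.5,0],[0,-0.3,0.3,0],[0,0,0.2,0],[0,0,0,0]])

```text
time_s: 10.55
tcp_pos: [0.5611, 0.0456, 0.2243]
ee_rot: [[1.0, -0.002, -0.001], [-0.002, -1.0, -0.0], [-0.001, 0.0, -1.0]]
wrist_force: [-0.7, -0.5, -3.0]
gripper_width: 0.299
gripper_force: 29.5
```

Request:
jog_arm(increments=[[0.3,0,0.3,0],[0.1,0,0.2,0],[0,0,0.07,0],[0,0,0,0],[0,0,0,0]])

```text
time_s: 11.05
tcp_pos: [0.5692, 0.0456, 0.2134]
ee_rot: [[1.0, -0.002, -0.0], [-0.002, -1.0, -0.0], [-0.0, 0.0, -1.0]]
wrist_force: [0.3, 1.0, -3.9]
gripper_width: 0.302
gripper_force: 29.5
```

```bash
python3 - <<'E'
from h import *
s=sense();print(s["wrist_force"],s["moment"],s["tcp_pos"])
E
```

```text
[ 0.33496019  0.95650502 -3.87499958] [-0.05650247  0.02969324 -0.00997724] [0.56921521 0.04564886 0.21337778]
```

Request:
jog_arm(increments=[[0,0,0.08,0],[0,0,0,0],[0,0,0,0]])

```text
time_s: 11.35
tcp_pos: [0.5693, 0.046, 0.212]
ee_rot: [[1.0, -0.002, 0.001], [-0.002, -1.0, 0.0], [0.001, -0.0, -1.0]]
wrist_force: [0.0, 0.5, -2.1]
gripper_width: 0.302
gripper_force: 29.5
```

Request:
jog_arm(increments=[[0,0,0,0],[0,0,0,0],[0,0,0,0],[0,0,0,0],[0,0,0,0],[0,0,0,0],[0,0,-0.3,0],[0,0,-0.4,0],[0,0,-0.3,0],[0,0,0,0]], grip=80)

```text
time_s: 12.35
tcp_pos: [0.5697, 0.046, 0.2333]
ee_rot: [[1.0, -0.002, 0.003], [-0.002, -1.0, 0.001], [0.003, -0.001, -1.0]]
wrist_force: [1.0, -0.0, 0.4]
gripper_width: 0.915
gripper_force: 0.0
```

```bash
python3 - <<'E'
from h import *
s=sense();print(s["time_s"],s["gripper_width"]*87,s["wrist_force"],s["tcp_pos"])
a=eyes.capture("wrist");b=eyes.capture("side")
cv2.imwrite("pics/w3.png",np.hstack([a[:,56:456],cv2.resize(b[120:270,170:326],(400,384))]))
E
```

```text
12.35 79.59521761108829 [ 1.01359893 -0.0239907   0.43645779] [0.56967763 0.0459929  0.23330751]
```

View pics/w3.png

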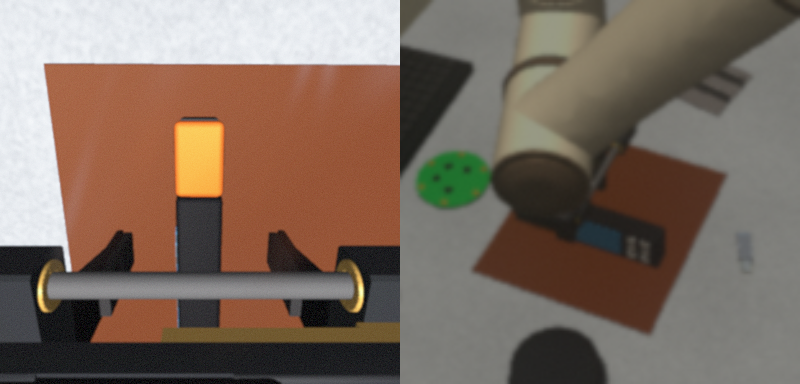

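The tester stands on the mat between the open fingers. The orange end is at (199,160) and the screen faces the dome. Next I push its top over toward −y.

Request:
jog_arm(increments=[[0,0.5,0,0],[0,0.5,0,0],[0,0.3,0,0],[0,0.25,0,0],[0,0.25,0,0],[0,0.25,0,0],[0,0.25,0,0],[0,0.25,0,0],[0,0.15,0,0],[0,0,0,0]])

```text
time_s: 13.45
tcp_pos: [0.569, -0.0086, 0.2316]
ee_rot: [[1.0, -0.002, -0.0], [-0.002, -1.0, -0.0], [-0.0, 0.0, -1.0]]
wrist_force: [-0.4, 0.2, -0.9]
gripper_width: 0.92
gripper_force: 0.0
```

```bash
python3 - <<'E'
from h import *
s=sense();print(s["time_s"],s["wrist_force"],s["tcp_pos"])
a=eyes.capture("wrist");b=eyes.capture("side")
cv2.imwrite("pics/w4.png",np.hstack([a[:,56:456],cv2.resize(b[120:270,170:326],(400,384))]))
E
```

```text
13.45 [-0.36343168  0.22536427 -0.85079128] [ 0.56902235 -0.00857661  0.23161672]
```

View pics/w4.png

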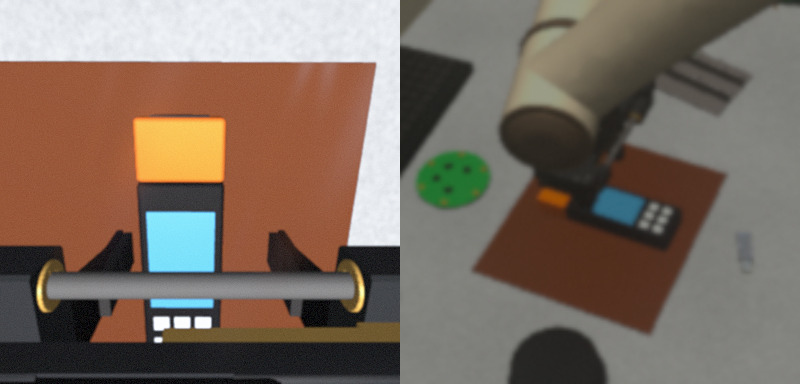

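The tester lies flat with its screen up. The orange pack spans cols 135–225 and rows 119–183 in the left panel, and its black end face is just beyond.

```bash
python3 - <<'E'
from h import *
s=sense();W=cam("wrist",s);R=np.array(s["ee_rot"])
im=cv2.imread("pics/w4.png")[:,:400];hsv=cv2.cvtColor(im,cv2.COLOR_BGR2HSV)
m=cv2.inRange(hsv,(10,150,200),(25,255,255));m[:100]=0;m[250:]=0
n,l,st,_=cv2.connectedComponentsWithStats(m);k=1+st[1:,4].argmax();m=(l==k).astype(np.uint8)
ys,xs=np.nonzero(m);print(xs.min(),xs.max(),ys.min(),ys.max())
P=np.array([ray(W,(x+56,y),.029)[:2] for x,y in zip(xs,ys)])
rc=cv2.minAreaRect((P*1000).astype(np.float32));print(rc)
print("tool",s["tcp_pos"])
# black/orange line centre -> mid is 50mm further back
for y in (ys.max()-2,ys.min()+3):
  q=xs[ys==y];print([ray(W,(x+56,y),.029).round(4).tolist() for x in (q.min(),q.max())])
E
```

```text
133 225 117 181
((622.6798706054688, 3.1965675354003906), (55.19813537597656, 38.904273986816406), 89.7007827758789)
tool [ 0.56912766 -0.00818129  0.23173069]
[[0.6046, 0.03, 0.029], [0.6046, -0.0238, 0.029]]
[[0.6405, 0.0302, 0.029], [0.6404, -0.0237, 0.029]]
```

Request:
jog_arm(increments=[[0.15,-0.55,0,0],[0,0,0.3,0],[0,0,0.6,0],[0,0,0.6,0],[0,0,0.5,0],[0,0,0.15,0],[0,0,0,0]], grip=87)

```text
time_s: 14.25
tcp_pos: [0.5719, 0.0027, 0.1877]
ee_rot: [[1.0, -0.002, -0.002], [-0.002, -1.0, -0.001], [-0.002, 0.001, -1.0]]
wrist_force: [-0.4, 0.3, 0.3]
gripper_width: 1.001
gripper_force: 0.0
```

Request:
jog_arm(increments=[[0,0,0,0],[0,0,0,0],[0,0,0,0],[0,0,0,0],[0,0,0,0],[0,0,0,0],[0,0,0,0],[0,0,0,0]], grip=45)

```text
time_s: 15.05
tcp_pos: [0.5723, 0.003, 0.1891]
ee_rot: [[1.0, -0.002, 0.001], [-0.002, -1.0, 0.0], [0.001, -0.0, -1.0]]
wrist_force: [-0.9, 1.5, 2.3]
gripper_width: 0.64
gripper_force: 30.0
```

Request:
jog_arm(increments=[[0,0,-0.3,0],[0,0,-0.8,0],[0,0,-1,0],[0,0,-1,0],[0,0,-1,0],[0,0,-1,0],[0,0,-0.6,0],[0,0,-0.3,0],[0,0,0,0],[0,0,0,0]])

```text
time_s: 16.05
tcp_pos: [0.5717, 0.0028, 0.3077]
ee_rot: [[1.0, -0.002, -0.002], [-0.002, -1.0, -0.0], [-0.002, 0.0, -1.0]]
wrist_force: [0.2, -0.2, -3.6]
gripper_width: 0.639
gripper_force: 30.0
```

```bash
python3 - <<'E'
from h import *
from scipy.optimize import minimize
F=[];M=[]
s=sense();R=np.array(s["ee_rot"])
for i in range(60):
    eyes.capture("wrist");s=sense();F.append(R.T@s["wrist_force"]);M.append(R.T@s["moment"])
F=np.array(F);M=np.array(M)
print(s["time_s"],s["gripper_width"]*87,s["tcp_pos"]);print(F.mean(0),F.std(0));print(M.mean(0),M.std(0), "corr",np.corrcoef(F[:,0],M[:,1])[0,1])
print("rx",-M[:,1].mean()/F[:,2].mean(),"blocks",[-b.mean().round(4) for b in np.split(M[:,1],4)])
np.savez("m",F=F,M=M)
ang=np.linspace(0,2*np.pi,60,endpoint=False);ring=lambda r,z:[(r*np.cos(a),r*np.sin(a),z) for a in ang]
pts=np.array(sum([ring(.056,0),ring(.056,.0315)]+[ring(60e-3*np.sin(t),.01+.06*np.cos(t)) for t in np.radians([5,15,25,35,45,55,65])],[]))
masks={}
for c in ["scene","side"]:
    eyes.capture(c);o=eyes.outline_of(c,"dome_top");
    if o: masks[c]=np.array(o[0]["mask"]).astype(np.uint8);print(c,o[0]["conf"],masks[c].sum())
def sil(c,x,y):
    K,Rr,t=cam(c);q=(K@(Rr@(pts+[x,y,0]).T+t[:,None])).T;q=q[:,:2]/q[:,2:]
    h=cv2.convexHull((q*16).astype(np.int32));m=np.zeros((384,512),np.uint8);cv2.fillConvexPoly(m,h,1,cv2.LINE_AA,4);return m
def cost(p,cs): return sum(np.logical_xor(masks[c],sil(c,*p)).sum() for c in cs)
for cs in [["scene"],["side"],list(masks)]:
    b=minimize(cost,[.51,.247],args=(cs,),method="Nelder-Mead",options=dict(initial_simplex=[[.50,.24],[.52,.24],[.51,.26]]));print(cs,b.x,b.fun)
E
```

```text
19.05 56.10805390825969 [0.57214955 0.0028439  0.30875798]
[ 0.0719152 -0.0701661  3.3712637] [0.52105302 0.50630256 0.47320389]
[-0.02889968  0.00749109 -0.00028818] [0.0265424  0.0286413  0.02574169] corr 0.22612560345770713
rx -0.0022220421827996743 blocks [np.float64(-0.0125), np.float64(0.0039), np.float64(-0.0063), np.float64(-0.0151)]
scene 0.66 808
side 0.93 1214
['scene'] [0.50971863 0.25015522] 158.0
['side'] [0.50889006 0.24666619] 112.0
['scene', 'side'] [0.5083571  0.24872564] 279.0
```

Request:
jog_arm(increments=[[0,0,0.6,0],[0,0,1,0],[0,0,1,0],[0,0,1,0],[0,0,1,0],[0,0,0.8,0],[0,0,0.4,0],[0,0,0.15,0],[0,0,0.05,0],[0,0,0,0]])

```text
time_s: 20.25
tcp_pos: [0.5725, 0.0029, 0.1893]
ee_rot: [[1.0, -0.002, 0.002], [-0.002, -1.0, 0.0], [0.002, -0.0, -1.0]]
wrist_force: [-0.2, 0.5, -3.6]
gripper_width: 0.639
gripper_force: 30.0
```

Request:
jog_arm(increments=[[0,0,0,0],[0,0,0,0],[0,0,0,0],[0,0,0,0]], grip=70)

```text
time_s: 20.65
tcp_pos: [0.5724, 0.0029, 0.1892]
ee_rot: [[1.0, -0.002, 0.001], [-0.002, -1.0, 0.0], [0.001, -0.0, -1.0]]
wrist_force: [-0.7, 0.3, -1.0]
gripper_width: 0.796
gripper_force: 0.0
```

```bash
python3 - <<'E'
from h import *
F=[];M=[]
s=sense();R=np.array(s["ee_rot"])
for i in range(36):
    eyes.capture("wrist");s=sense();F.append(R.T@s["wrist_force"]);M.append(R.T@s["moment"])
F=np.array(F);M=np.array(M);q=np.load("m.npz")
print(s["time_s"],s["gripper_width"]*87,s["tcp_pos"],s["gripper_force"]);print(F.mean(0),M.mean(0),M.std(0))
dF=q["F"].mean(0)-F.mean(0);dM=q["M"].mean(0)-M.mean(0);print(dF,dM,"rx",-dM[1]/dF[2],"ry",dM[0]/dF[2])
E
```

```text
22.45 69.89137970186265 [0.57214551 0.00284778 0.18874954] 0.0
[-0.04042231 -0.04164613  0.02922329] [-0.03506675  0.00588982  0.00447373] [0.03257224 0.02438391 0.03484031]
[ 0.11233751 -0.02851997  3.3420404 ] [ 0.00616707  0.00160127 -0.00476191] rx -0.00047913077124737583 ry 0.001845300794246731
```

Subtracting the empty-gripper bias puts the balance point within about 1–2 mm of the current grip, which is x ≈ +19 mm. Next I look at the dome from above before carrying the tester over.

Request:
jog_arm(increments=[[0,0,-1,0],[0,0,-1,0],[-0.5,-1,-1,0],[-0.7,-1,-1,0],[-0.7,-1,-1,0],[-0.7,-1,-1,0],[-0.7,-1,-1,0],[-0.7,-1,-1,0],[-0.7,-1,-1,0],[-0.7,-1,-1,0]])

```text
time_s: 23.45
tcp_pos: [0.4636, 0.1636, 0.3897]
ee_rot: [[1.0, -0.002, 0.0], [-0.002, -1.0, 0.0], [0.0, -0.0, -1.0]]
wrist_force: [1.3, 0.9, -0.4]
gripper_width: 0.806
gripper_force: 0.0
```

Request:
jog_arm(increments=[[-0.7,-1,0,0],[-0.7,-1,0,0],[-0.7,-1,0,0],[-0.5,-1,0,0],[0,-0.3,0,0],[0,0,0,0],[0,0,0,0]])

```text
time_s: 24.15
tcp_pos: [0.4128, 0.2488, 0.3886]
ee_rot: [[1.0, -0.002, -0.0], [-0.002, -1.0, -0.0], [-0.0, 0.0, -1.0]]
wrist_force: [-0.2, -0.1, -0.5]
gripper_width: 0.805
gripper_force: 0.0
```

```bash
python3 - <<'E'
from h import *
from scipy.optimize import minimize
s=sense();print(s["time_s"],s["tcp_pos"])
a=eyes.capture("wrist");cv2.imwrite("pics/w5.png",a)
ang=np.linspace(0,2*np.pi,90,endpoint=False);ring=lambda r,z:[(r*np.cos(t),r*np.sin(t),z) for t in ang]
pts=np.array(sum([ring(.056,0),ring(.056,.0315)]+[ring(60e-3*np.sin(t),.01+.06*np.cos(t)) for t in np.radians([5,15,25,35,45,55,65])],[]))
W=cam("wrist",s);K,Rr,t=W
o=eyes.outline_of("wrist","dome_top");g=cv2.cvtColor(a,cv2.COLOR_BGR2GRAY)
def sil(x,y):
    q=(K@(Rr@(pts+[x,y,0]).T+t[:,None])).T;q=q[:,:2]/q[:,2:]
    m=np.zeros((384,512),np.uint8);cv2.fillConvexPoly(m,cv2.convexHull((q*16).astype(np.int32)),1,cv2.LINE_AA,4);return m
n,l,st,ce=cv2.connectedComponentsWithStats((g[:235]<90).astype(np.uint8));k=l[tuple(np.clip(proj(W,(.509,.248,.05)),0,234)[::-1].astype(int))]
print("blob",st[k],proj(W,(.509,.248,.07)))
D=np.zeros((384,512),np.uint8);D[:235]=(l==k)
for nm,m in [("dark",D)]+([("net",np.array(o[0]["mask"]).astype(np.uint8))] if o else []):
    f=lambda p:np.logical_xor(m,sil(*p))[:235].sum()
    b=minimize(f,[.51,.247],method="Nelder-Mead",options=dict(initial_simplex=[[.50,.24],[.52,.24],[.51,.26]]));print(nm,m.sum(),b.x,b.fun)
sl=sil(*b.x);cn,_=cv2.findContours(sl,0,2);cv2.drawContours(a,cn,-1,(0,0,255),1);cv2.imwrite("pics/w5.png",a)
E
```

```text
24.15 [0.41277462 0.24876671 0.38861578]
blob [ 208   36   99  105 8068] [255.45911103  86.94069269]
dark 8068 [0.50383746 0.24544501] 1249.0
net 8286 [0.50386172 0.24544685] 1033.0
```

View pics/w5.png

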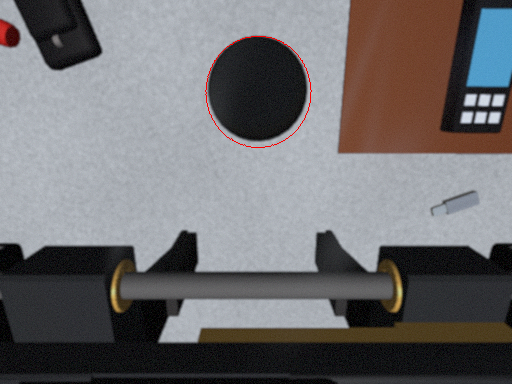

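The view shows the dome disc at cols 208–306, rows 36–140. My model outline is too large because the real rim is narrower higher up, so I'll refit with the cap radius left free.

```bash
python3 - <<'E'
from h import *
from scipy.optimize import minimize
s=sense()
ang=np.linspace(0,2*np.pi,90,endpoint=False);ring=lambda r,z:[(r*np.cos(t),r*np.sin(t),z) for t in ang]
def model(rc):
    tm=np.arcsin(min(rc/.06,1));return np.array(sum([ring(.056,0)]+[ring(.06*np.sin(q),.01+.06*np.cos(q)) for q in np.linspace(.1,1,8)*tm],[]))
C={c:cam(c,s) for c in ["wrist","scene","side"]}
M={c:np.array(eyes.outline_of(c,"dome_top")[0]["mask"])[:235 if c=="wrist" else 384] for c in C}
def sil(c,x,y,rc):
    K,Rr,t=C[c];q=(K@(Rr@(model(rc)+[x,y,0]).T+t[:,None])).T;q=q[:,:2]/q[:,2:]
    m=np.zeros((384,512),np.uint8);cv2.fillConvexPoly(m,cv2.convexHull((q*16).astype(np.int32)),1,8,4);return m[:len(M[c])]
f=lambda p,cs:sum(np.logical_xor(M[c],sil(c,*p)).sum()/M[c].sum() for c in cs)
for cs in [["wrist"],["scene"],["side"],list(C)]:
    b=minimize(f,[.51,.247,.05],args=(cs,),method="Nelder-Mead",options=dict(initial_simplex=[[.50,.24,.05],[.52,.24,.05],[.51,.26,.05],[.51,.247,.04]],xatol=1e-5));print(cs,b.x.round(4),b.fun)
    print("  rc fixed .045:",minimize(lambda p:f([*p,.045],cs),[.51,.247],method="Nelder-Mead",options=dict(initial_simplex=[[.50,.24],[.52,.24],[.51,.26]])).x.round(4))
print(sense()["time_s"],sense()["tcp_pos"])
E
```

```text
['wrist'] [0.5072 0.2457 0.0505] 0.009292783007482501
  rc fixed .045: [0.51   0.2455]
['scene'] [0.5092 0.2508 0.0444] 0.16831683168316833
  rc fixed .045: [0.509  0.2501]
['side'] [0.5096 0.2462 0.041 ] 0.042833607907743
  rc fixed .045: [0.5096 0.2462]
['wrist', 'scene', 'side'] [0.5091 0.2468 0.0424] 0.32085453804050973
  rc fixed .045: [0.5083 0.2473]
24.4 [0.41285935 0.24858188 0.38871204]
```

Request:
jog_arm(increments=[[0.7,1,0.5,0],[0.7,1,0.5,0],[0.7,1,0.5,0],[0.7,1,0.5,0],[0.7,1,0.5,0],[0.7,1,0.5,0],[0.7,1,0.5,0],[0.7,1,0.5,0],[0.7,1,0.5,0],[0.7,1,0.5,0]])

```text
time_s: 25.4
tcp_pos: [0.5528, 0.0476, 0.2883]
ee_rot: [[1.0, -0.002, 0.0], [-0.002, -1.0, -0.0], [0.0, 0.0, -1.0]]
wrist_force: [0.7, -0.1, -0.3]
gripper_width: 0.802
gripper_force: 0.0
```

Request:
jog_arm(increments=[[0.5,1,0.2,0],[0.5,1,0.2,0],[0,0.3,0.3,0],[0,0,0.5,0],[0,0,0.3,0],[0,0,0,0]])

```text
time_s: 26.0
tcp_pos: [0.5714, 0.0034, 0.2575]
ee_rot: [[1.0, -0.001, -0.003], [-0.001, -1.0, -0.0], [-0.003, 0.0, -1.0]]
wrist_force: [-1.0, -0.6, 0.9]
gripper_width: 0.807
gripper_force: 0.0
```

```bash
python3 - <<'E'
from h import *
s=sense();print(s["time_s"],s["tcp_pos"],s["wrist_force"])
W=cam("wrist",s);a=eyes.capture("wrist");m=cv2.inRange(cv2.cvtColor(a,cv2.COLOR_BGR2HSV),(10,150,200),(25,255,255));m[240:]=0
n,l,st,_=cv2.connectedComponentsWithStats(m);k=1+st[1:,4].argmax();ys,xs=np.nonzero(l==k)
P=np.array([ray(W,p,.029)[:2] for p in zip(xs,ys)])*1000
print(st[k],cv2.minAreaRect(P.astype(np.float32)),P.min(0),P.max(0))
E
```

```text
26.0 [0.57142644 0.00343884 0.25750525] [-1.02426139 -0.56873168  0.8989565 ]
[ 217  118   81   57 4536] ((623.0806884765625, 1.5309181213378906), (55.3378791809082, 38.518028259277344), 89.98805236816406) [603.82400199 -26.13841729] [642.34500764  29.20018543]
```

Request:
jog_arm(increments=[[0,0,0.7,0],[0,0,1,0],[0,0,1,0],[0,0,0.5,0],[0,0,0.2,0],[0,0,0,0]])

```text
time_s: 26.65
tcp_pos: [0.5723, 0.0032, 0.1908]
ee_rot: [[1.0, -0.001, -0.0], [-0.001, -1.0, -0.0], [-0.0, 0.0, -1.0]]
wrist_force: [-0.0, 0.1, 0.2]
gripper_width: 0.805
gripper_force: 0.0
```

Request:
jog_arm(increments=[[0,0,0,0],[0,0,0,0],[0,0,0,0],[0,0,0,0],[0,0,0,0]], grip=45)

```text
time_s: 27.15
tcp_pos: [0.5724, 0.0029, 0.1916]
ee_rot: [[1.0, -0.002, 0.001], [-0.002, -1.0, 0.0], [0.001, -0.0, -1.0]]
wrist_force: [-0.3, 1.8, 6.1]
gripper_width: 0.642
gripper_force: 30.0
```

Request:
jog_arm(increments=[[0,0,-0.3,0],[0,0,-0.8,0],[0,0,-1,0],[0,0,-1,0],[0,-0.5,-1,0],[0,-1,-1,0],[0,-1,-0.5,0],[0,-1,0,0],[0,-1,0,0],[0,-1,0,0]])

```text
time_s: 28.15
tcp_pos: [0.5716, 0.1133, 0.3019]
ee_rot: [[1.0, -0.002, -0.003], [-0.002, -1.0, -0.0], [-0.003, 0.0, -1.0]]
wrist_force: [-0.1, -0.5, -3.9]
gripper_width: 0.643
gripper_force: 30.0
```

Request:
jog_arm(increments=[[-0.5,-1,0,0],[-0.5,-1,0,0],[-0.5,-1,0,0],[-0.5,-1,0,0],[-0.5,-1,0.2,0],[-0.4,-1,0.4,0],[-0.25,-0.5,0.4,0],[0,-0.15,0.3,0],[0,0,0.2,0],[0,0,0,0]])

```text
time_s: 29.15
tcp_pos: [0.5096, 0.2452, 0.2717]
ee_rot: [[1.0, -0.003, -0.002], [-0.003, -1.0, -0.002], [-0.002, 0.002, -1.0]]
wrist_force: [0.1, 0.6, -2.5]
gripper_width: 0.642
gripper_force: 30.0
```

Request:
jog_arm(increments=[[0,0,0,0],[0,0,0,0]])

```text
time_s: 29.35
tcp_pos: [0.51, 0.2454, 0.2731]
ee_rot: [[1.0, -0.003, 0.001], [-0.003, -1.0, 0.0], [0.001, -0.0, -1.0]]
wrist_force: [-0.3, -1.3, -3.2]
gripper_width: 0.643
gripper_force: 30.0
```

Adjust by (−1.5, +1.5) mm and lower about 14 mm to contact.

Request:
jog_arm(increments=[[-0.07,-0.08,0.25,0],[0,0,0.25,0],[0,0,0.1,0],[0,0,0,0],[0,0,0,0]])

```text
time_s: 29.85
tcp_pos: [0.5082, 0.2476, 0.2607]
ee_rot: [[1.0, -0.002, 0.0], [-0.002, -1.0, -0.0], [0.0, 0.0, -1.0]]
wrist_force: [-0.1, 0.4, -3.4]
gripper_width: 0.642
gripper_force: 30.0
```

Request:
jog_arm(increments=[[0,0,0.07,0],[0,0,0,0],[0,0,0,0]])

```text
time_s: 30.15
tcp_pos: [0.5082, 0.2476, 0.2594]
ee_rot: [[1.0, -0.002, 0.0], [-0.002, -1.0, 0.0], [0.0, -0.0, -1.0]]
wrist_force: [1.1, -0.2, -3.2]
gripper_width: 0.644
gripper_force: 30.0
```

```bash
python3 - <<'E'
from h import *
F=[]
for i in range(5): eyes.capture("wrist");s=sense();F.append(s["wrist_force"])
print(s["time_s"],s["tcp_pos"],np.mean(F,0))
E
```

```text
30.4 [0.50819346 0.24757856 0.25940487] [ 0.09361215 -0.20385164 -3.5471622 ]
```

Request:
jog_arm(increments=[[0,0,0.05,0],[0,0,0,0],[0,0,0,0]])

```text
time_s: 30.7
tcp_pos: [0.5083, 0.2476, 0.2585]
ee_rot: [[1.0, -0.002, 0.0], [-0.002, -1.0, 0.0], [0.0, -0.0, -1.0]]
wrist_force: [-0.4, 0.5, -1.3]
gripper_width: 0.636
gripper_force: 30.0
```

Request:
jog_arm(increments=[[0,0,0.05,0],[0,0,0,0],[0,0,0,0]])

```text
time_s: 31.0
tcp_pos: [0.5082, 0.2476, 0.2584]
ee_rot: [[1.0, -0.001, 0.001], [-0.001, -1.0, 0.0], [0.001, -0.0, -1.0]]
wrist_force: [-2.8, -1.1, 6.1]
gripper_width: 0.641
gripper_force: 30.0
```

Request:
jog_arm(increments=[[0,0,-0.03,0],[0,0,0,0]])

```text
time_s: 31.2
tcp_pos: [0.5082, 0.2477, 0.2584]
ee_rot: [[1.0, -0.002, 0.001], [-0.002, -1.0, 0.0], [0.001, -0.0, -1.0]]
wrist_force: [-2.4, -0.6, 4.3]
gripper_width: 0.645
gripper_force: 30.0
```

Request:
jog_arm(increments=[[0,0,0,0],[0,0,0,0],[0,0,0,0],[0,0,0,0],[0,0,0,0],[0,0,0,0]], grip=64)

```text
time_s: 31.8
tcp_pos: [0.5082, 0.2476, 0.2579]
ee_rot: [[1.0, -0.002, 0.0], [-0.002, -1.0, -0.0], [0.0, 0.0, -1.0]]
wrist_force: [-0.3, -0.3, 0.6]
gripper_width: 0.734
gripper_force: 0.0
```

```bash
cat > tilt.py <<'E'
from h import *
from scipy.optimize import least_squares
s=sense();print(s["time_s"],s["tcp_pos"],s["wrist_force"],s["gripper_force"])
W=cam("wrist",s);a=eyes.capture("wrist");b=eyes.capture("side");cv2.imwrite("pics/t_%d.png"%(s["time_s"]*100),np.hstack([a[:,56:456],cv2.resize(b[180:330,160:316],(400,384))]))
m=cv2.inRange(cv2.cvtColor(a,cv2.COLOR_BGR2HSV),(10,150,200),(25,255,255));m[240:]=0
n,l,st,_=cv2.connectedComponentsWithStats(m);k=1+st[1:,4].argmax();ys,xs=np.nonzero(l==k);print(st[k])
q=cv2.minAreaRect(np.c_[xs,ys].astype(np.float32));print(q)
# level prediction of the orange top face (z=.096) from tester mid = tcp - 19.4 mm
c=s["tcp_pos"]
for p in np.radians([-6,-3,0,3,6]):
    P=[proj(W,[c[0]+d*np.cos(p),c[1]+e,.096+d*np.sin(p)]) for d in (30.6e-3,70.6e-3) for e in (-.028,.028)]
    print(np.degrees(p).round(),np.round(P,1).ravel())
E
python3 tilt.py; ls -t pics|head -1
```

```text
31.8 [0.50821248 0.24758071 0.25786582] [-0.29329131 -0.27927569  0.58089055] 0.0
[ 199  131  116   77 8532]
((256.5, 168.99996948242188), (114.99998474121094, 75.99998474121094), 0.0)
-6.0 [308.2 205.8 198.7 205.8 310.9 125.4 195.7 125.5]
-3.0 [308.8 206.5 198.1 206.6 312.2 125.2 194.1 125.4]
0.0 [309.3 207.5 197.5 207.5 313.7 125.5 192.5 125.6]
3.0 [309.8 208.6 196.9 208.7 315.1 126.2 190.9 126.4]
6.0 [310.4 209.9 196.3 210.  316.7 127.5 189.2 127.6]
t_3180.png
```

```bash
cat > tilt2.py <<'E'
from h import *
import glob,sys
def rows(im,W,c,z0):
    m=cv2.inRange(cv2.cvtColor(im,cv2.COLOR_BGR2HSV),(10,150,200),(25,255,255));m[240:]=0
    n,l,st,_=cv2.connectedComponentsWithStats(m);k=1+st[1:,4].argmax();M=l==k
    ys=np.arange(st[k][1]+8,st[k][1]+st[k][3]-8);w=np.array([M[y].sum() for y in ys]);f=np.polyfit(ys,w,1)
    # depth of the top face where width is 55.4 mm
    X=[]
    K,R,t=W;o=-R.T@t
    for y in (ys[0],ys[-1]):
        ww=np.polyval(f,y);Z=K[0,0]*.0554/ww;d=R.T@np.linalg.inv(K)@np.array([256,y,1.]);X.append(o+d*Z)
    X=np.array(X);print("ends",X[:,[0,2]].round(4).tolist(),"tilt",np.degrees(np.arctan2(X[0,2]-X[1,2],X[0,0]-X[1,0])).round(1),"widths",w[0],w[-1], "expected z",z0)
s=sense();rows(eyes.capture("wrist"),cam("wrist",s),s["tcp_pos"],.096)
E
python3 tilt2.py
```

```text
ends [[0.5728, 0.0923], [0.542, 0.0918]] tilt 0.9 widths 116 108 expected z 0.096
```

View pics/t_3180.png

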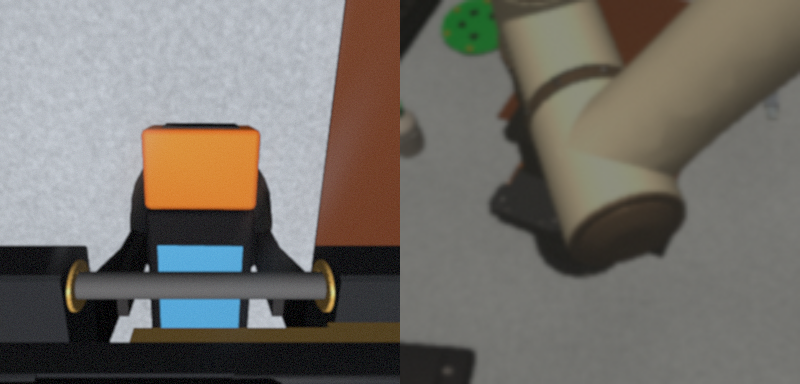

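```bash
cat >> tilt2.py <<'E'
s2=dict(s);s2["tcp_pos"]=np.array([.56902,-.00858,.23162]);s2["ee_rot"]=np.array([[1,-.002,0],[-.002,-1,0],[0,0,-1.]])
im=np.zeros((384,512,3),np.uint8);im[:,56:456]=cv2.imread("pics/w4.png")[:,:400];rows(im,cam("wrist",s2),0,.029)
E
python3 tilt2.py; python3 - <<'E'
from h import *
s=sense();print(s["time_s"],s["joints"])
E
```

```text
ends [[0.5728, 0.0927], [0.5419, 0.0917]] tilt 1.8 widths 116 109 expected z 0.096
ends [[0.6374, 0.0284], [0.6082, 0.0282]] tilt 0.5 widths 93 88 expected z 0.029
32.0 [ 4.23960210e+01  2.48077211e+01 -1.88423331e+01 -6.65310790e-04
 -4.63457091e+01  4.75018021e+01]
```

```bash
sed -i 's/(10,150,200),(25,255,255)/(6,110,110),(25,255,255)/' tilt2.py; python3 tilt2.py
```

```text
ends [[0.6334, 0.0706], [0.5334, 0.1131]] tilt -23.0 widths 109 121 expected z 0.096
ends [[0.653, 0.1673], [0.6236, 0.155]] tilt 22.8 widths 374 250 expected z 0.029
```

```bash
sed -i 's/m=cv2.inRange.*;m\[240:\]=0/m=cv2.inRange(im,(0,85,165),(110,255,255));m[240:]=0/' tilt2.py; python3 tilt2.py
```

```text
ends [[0.5735, 0.0955], [0.5421, 0.0942]] tilt 2.5 widths 118 109 expected z 0.096
ends [[0.6382, 0.0313], [0.6121, 0.0462]] tilt -29.9 widths 95 93 expected z 0.029
```

Heights and row widths show the tester level on the dome and free of the fingers. I'll open further and retreat straight up.

Request:
jog_arm(increments=[[0,0,0,0],[0,0,0,0],[0,0,0,0],[0,0,-0.1,0],[0,0,-0.3,0],[0,0,-0.6,0],[0,0,-1,0],[0,0,-1,0],[0,0,-1,0],[0,0,-1,0]], grip=85)

```text
time_s: 33.1
tcp_pos: [0.5081, 0.2475, 0.3601]
ee_rot: [[1.0, -0.002, 0.001], [-0.002, -1.0, 0.001], [0.001, -0.001, -1.0]]
wrist_force: [0.0, 0.1, -0.1]
gripper_width: 0.977
gripper_force: 0.0
```

Request:
jog_arm(increments=[[-1,0,-1,0],[-1,0,-1,0],[-1,0,-0.5,0],[-1,0,0,0],[-0.6,0,0,0],[0,0,0,0],[0,0,0,0],[0,0,0,0]])

```text
time_s: 33.9
tcp_pos: [0.4168, 0.2479, 0.4079]
ee_rot: [[1.0, -0.002, 0.0], [-0.002, -1.0, -0.0], [0.0, 0.0, -1.0]]
wrist_force: [0.1, -0.0, 0.1]
gripper_width: 0.976
gripper_force: 0.0
```

```bash
python3 - <<'E'
from h import *
s=sense();print(s["time_s"],s["tcp_pos"])
a=eyes.capture("wrist");b=eyes.capture("scene");c=eyes.capture("side")
cv2.imwrite("pics/end.png",np.hstack([a[:300,56:456],cv2.resize(b[130:205,256:356],(400,300))]))
W=cam("wrist",s)
m=cv2.inRange(a,(0,85,165),(110,255,255));n,l,st,_=cv2.connectedComponentsWithStats(m);print(st[1:][st[1:,4]>300])
c0=np.array([.5082,.2476])
for p in np.radians([-6,0,6]): print([proj(W,[c0[0]+d*np.cos(p),c0[1]+e,.096+d*np.sin(p)]).round(1).tolist() for d in (-.1094,.0306,.0706) for e in (-.028,.028)])
E
```

```text
33.9 [0.41679601 0.24793945 0.40785065]
[[ 225    7   63   49 3038]]
[[283.6, 208.1], [226.9, 208.2], [286.1, 56.6], [223.9, 56.7], [286.9, 7.7], [222.9, 7.8]]
[[282.6, 205.1], [228.0, 205.1], [286.4, 55.8], [223.5, 55.9], [287.7, 4.4], [222.0, 4.6]]
[[281.7, 201.1], [229.0, 201.2], [286.7, 55.4], [223.1, 55.5], [288.6, 2.1], [221.0, 2.2]]
```

View pics/end.png

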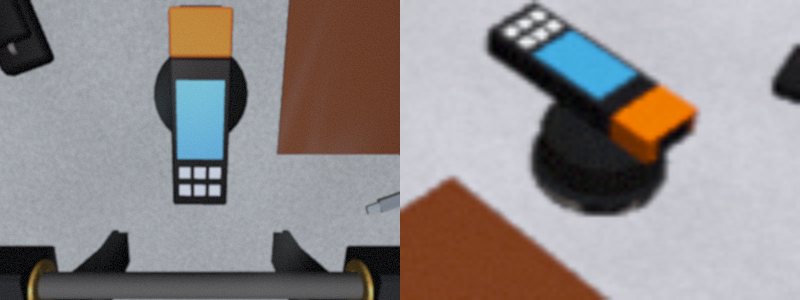

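The tester balances on the dome alone, screen up, with its orange end at (200,30) in the left panel. One silhouette fit will check that it is level.

```bash
python3 - <<'E'
from h import *
from scipy.optimize import minimize
s=sense();C={c:cam(c,s) for c in ["wrist","scene","side"]};M={}
for c in C:
    o=[d for d in eyes.outline_of(c,"tester")]
    for d in o:
        m=np.array(d["mask"]);ys,xs=np.nonzero(m);u=proj(C[c],[.489,.2476,.09])
        if np.hypot(xs.mean()-u[0],ys.mean()-u[1])<25: M[c]=m;print(c,d["conf"],m.sum());break
B=np.array([(x,y,z) for x in(-.1094,.0706) for y in(-.028,.028) for z in(0,.026)])
def sil(c,x,y,ya,pi,ro):
    cx,sx,cy,sy,cz,sz=np.cos(ro),np.sin(ro),np.cos(pi),np.sin(pi),np.cos(ya),np.sin(ya)
    R=np.array([[cz,-sz,0],[sz,cz,0],[0,0,1]])@np.array([[cy,0,-sy],[0,1,0],[sy,0,cy]])@np.array([[1,0,0],[0,cx,-sx],[0,sx,cx]])
    K,Rr,t=C[c];q=(K@(Rr@((R@B.T).T+[x,y,.07]).T+t[:,None])).T;q=q[:,:2]/q[:,2:]
    m=np.zeros((384,512),np.uint8);cv2.fillConvexPoly(m,cv2.convexHull((q*16).astype(np.int32)),1,8,4);return m
f=lambda p,cs:sum(np.logical_xor(M[c],sil(c,p[0]/100,p[1]/100,*(np.array(p[2:])/10))).sum()/M[c].sum() for c in cs)
for cs in [list(M)]+[[c] for c in M]:
    b=min((minimize(f,[50.8,24.76,0,i,j],args=(cs,),method="Nelder-Mead",options=dict(initial_simplex=np.array([50.8,24.76,0,i,j])+np.vstack([np.zeros(5),np.diag([.5,.5,.5,.7,.7])]))) for i in(-1,0,.7) for j in (-.5,.3)),key=lambda b:b.fun)
    print(cs,(b.x[:2]/100).round(4),"yaw,pitch,roll deg",np.degrees(b.x[2:]/10).round(1),b.fun.round(3))
E
```

```text
wrist 0.78 11810
scene 0.78 967
side 0.58 1436
['wrist', 'scene', 'side'] [0.5075 0.2485] yaw,pitch,roll deg [-1.   2.9  5.4] 0.259
['wrist'] [0.5078 0.2476] yaw,pitch,roll deg [-0.7  5.5  4.9] 0.027
['scene'] [0.5074 0.2477] yaw,pitch,roll deg [-1.8  2.7 -8. ] 0.031
['side'] [0.5082 0.2484] yaw,pitch,roll deg [-2.9 -0.9  3.4] 0.127
```

```bash
python3 - <<'E'
from station import r
print(r.finish_job())
E
```

```text
the job is handed in; nothing more can be done
None
```

I laid the tester screen up on the mat, released it, picked it up again and balanced it on the dome crown, level to within a few degrees by camera; the job is handed in at about 34 s and no verdict was shown.

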